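# Seam a tub on the hand-cranked lid seamer

## Task

Stand the red-lidded tub upright inside the rim of the seamer's turntable and let go of it, then swing the hold-down arm fully over it to its stop. Then crank three full turns clockwise (facing the panel) without stopping, at an even pace of about one turn every four seconds that keeps the red needle in the green right through the heavy point of each turn, and let go with the handle hanging near its lowest point. Leave the other tubs where they stand.

Things in the scene. Friction and masses are not known exactly. Their poses are not given: they have to be found in the camera images.
- tub_red: The tub to be seamed: small closed round plastic tub, whitish, red lid. 80 mm tall, about 0.15 kg; body 54 mm across at the foot, 60 mm at the top; lid 66 mm across, 14 mm deep (66 to 80 mm above the foot). Origin: centre of its underside; z up its axis. It starts on a black mat 4 mm thick among three tubs of the same shape, at least 110 mm apart centre to centre.
- tub_white: Bystander tub, white lid, same shape as tub_red. Origin: centre of underside.
- tub_blue: Bystander tub, blue lid, same shape as tub_red. Origin: centre of underside.
- tub_black: Bystander tub, black lid, same shape as tub_red. Origin: centre of underside.
- seamer: The fixed lid seamer: grey base plate 20 mm thick, green console under a sloping panel at its right (-y), turntable at its left (+y), a 28 mm steel post between. Origin: on the work surface; x points away from the operator, y to the left, z up. In this frame, mm: panel centre (0, -150, 105), post and arm pivot (0, 20), turntable centre (0, 135).
- lamp_bar (a point): Middle of a fixed orange lamp bar over the panel's far half: 240 mm wide (seamer y), 30 mm deep, 16 mm thick, 336 to 352 mm above the work surface, its front edge 5 mm beyond the panel centre (seamer x); steel side arms at its ends run back to two posts. A gripper held vertically on the handle at the far side of its circle hits it; one tilted along the panel's axis clears it.
- panel: Sloping aluminium crank panel, 240 x 240 mm, facing the operator, 35 degrees from level, with a white dial. Origin: centre of its surface, on the crank axis; z: the crank axis, out of the panel (up and towards the operator); x up the slope, away from the operator; y to the left. Green sector: 16 to 53 degrees clockwise from straight down the slope; yellow before (slow), red after (fast).
- crank (a joint): Crank angle, rad, growing clockwise facing the panel; no stops. At 0 the handle is straight down the slope (panel -x), at pi/2 at panel +y. Turns the turntable one to one. A weighted cam makes it heavy once a turn, most with the handle at panel +y (10 to 15 N at the handle); past the top it runs on by itself (about 3 N). Let go within 0.5 rad of the lowest point it stays; elsewhere it may roll down.
- knob_mid (a point): Point on the axis of the crank's handle: a black cylinder 28 mm across, 56 mm long, along the panel's z, free to spin on its pin, so a gripper holds it without turning. The point is 72 mm above the panel surface and 55 mm from the crank axis; the handle ends 24 mm above it; the top of the 22 mm wide steel crank bar is 36 mm below it.
- needle_tip (a point): Tip of the flat red pace needle, 100 mm from the crank axis, just over the dial; cannot be touched. At rest it points straight down the slope (panel -x); it swings clockwise, to panel +y, with the crank's speed smoothed over about 0.5 s: its panel y is about 33 mm per rad/s. Green: panel y 28 to 80 mm, i.e. 0.85 to 2.4 rad/s (one turn in 4 s is 1.57). Pauses of 0.1 s hardly show.
- table_top (a point): Centre of the turntable's flat top, 50 mm above the work surface: aluminium disc 96 mm across with an orange rim 5 mm high, 84 mm across inside. Turns with the crank. z up.
- holdarm (a joint): Green hold-down arm on the post, vertical axis, rad. 0: points at the operator (seamer -x); grows clockwise seen from above; 1.571: at its stop, pointing to seamer +y, its 40 mm rubber pad over the turntable centre. Stays where left; 1 to 3 N at the handle. Pad underside 136 mm above the work surface (6 mm over a tub on the turntable); arm 22 mm wide, 148 to 160 mm up.
- hold_handle (a point): Middle of the arm's upright black handle: a cylinder 22 mm across, fixed to the arm, 145 mm from the pivot. This point is 188 mm above the work surface; the handle ends 24 mm above it and the arm's top is 28 mm below it.
- hold_pivot (a point): Point on the arm's vertical pivot axis, at the height of hold_handle.
Mind the look-alikes: they are no part of the job. What is shaped like the tub_red but turquoise is not meant.

How it is judged:
By the outcome, as a careful person would: the job done as asked, in the order asked, and still so for the second after the job is handed in, with the robot touching nothing.
It also fails if it takes over 72 s, if anything falls off the work surface, if the arm or the gripper's body presses on something with over 40 N, if the wrist force passes 120 N, or if a joint passes its speed limit or range.

## Robot

A 6-joint arm with a two-finger parallel gripper is mounted at the origin on the work surface. World frame = base frame: x ahead of the robot, y to its left, z up, the work surface at z = 0. Lengths are in m, angles in rad, forces in N, time in s.
With the tool pointing down it reaches from about 0.3 to 0.875 m from the base axis. Payload 6.4 kg.
Tool frame: the origin (TCP) lies midway between the tips of the shut fingers; the grasp point (between the pads) lies hold_point_z behind it (hold_point_z is the distance from the TCP to the grasp point, in m); z points along the fingers, y is the line along which they close (so a half turn about z gives the same grasp; the last joint's range is limited). The gripper opens to 85 mm and grips with 20 to 120 N. Pads are 22 mm wide; open, the fingers measure 114 mm over their backs; the gripper's body (76 mm by 85 mm) begins 54 mm behind the grasp point. The pads swing forward as they close: fully open they stand 13 mm farther back than shut.
Start: joints at [1.103, 0.181, 1.607, -0, 1.354, -0.206], TCP at [0.149, 0.555, 0.231] pointing down, gripper open.
Joint ranges: [-2.99, 2.99], [-0.89, 2.07], [0.3, 2.58], [-1.14, 4.28], [0, 2.63], [-3.12, 3.12]. Speed limits (rad/s): [2.57, 2.57, 3.01, 3.14, 3.14, 3.14].

## Interface

Orientations are given as a rotation vector (axis times angle).
In Python, from station import state, grab_frame, camera_info, job_done, hold_point_z gives the robot as it stands.
- The arm moves only by the tool carry_out, never from a script. Its argument "commands" is a list that holds one entry, the list of rows, each a list of 7 numbers: the shift along the tool's x, y, z in units of 0.02 m (1.0 is 0.02 m), then the turn, a rotation vector about the tool's x, y, z in units of pi/2 rad (1.0 is pi/2 rad), then the opening, from 0 (shut) to 1 (fully open). A call has 1 to 8 rows; each row shifts and turns the commanded pose from where the row before left it, along the tool's axes as they then stand; what a row does not reach is not made up. A row lasts 1/8 s, in which the tool goes at most 62.5 mm and 10.7 degrees, less where a joint would pass 70% of its speed; a pose out of reach is approached as far as the arm can. A call with a number of a shift or a turn outside -1 to 1 is refused whole. A call with a gripper value outside its range is refused whole. The fingers move at their own pace and stop on an object; the grip force is fixed at half the most. Time passes only in rows, so rows that do not move let the fingers close. It gives the time, the measured TCP pose, the force, the opening and the grip force at its end, in the units of the state.
- state(): the state, without advancing time (a new reading comes with each control period).
- grab_frame(name): name is "scene" or "top" or "wrist"; returns (picture, depth): 384x512x3 uint8, red, green, blue; 384x512 float32, m along the optical axis (not along the pixel's ray), 0 where there is no reading.
- camera_info(name): a dict with "camera_matrix" (3x3 intrinsics, pixels), "dist_coeffs" ([k1, k2, p1, p2, k3] as OpenCV has them; the pictures are not rectified), "R" (3x3) and "t" (3): a world point X has camera coordinates R X + t. Camera axes: x right, y down, z forward; pixel columns grow to the right and rows downward; lengths in m; the calibration is good to about 2 mm. A picture is of the moment at which its call begins: read the wrist's pose just before it. camera_info takes no time and is no camera call; for the wrist camera it gives the pose at the moment of the call.
- job_done(): hands the job in; it is judged then, once.
The state is a dict: "time": time; "q": joint angles; "qvel": joint speeds; "effort": joint torques, N m; "position": TCP position; "orientation": TCP orientation; "contact_force": force on the tool from outside, world axes, zero at the start; "moment": the same for the moment, N m; "opening": finger opening in m; "grasp_force": force on a finger pad.
Only numpy, scipy, OpenCV 4.12 (cv2) and the standard library are available. Lean on these libraries where they do the work, as an engineer would, in place of code of your own. Each camera call takes 0.05 s, during which the arm holds its last target. There are 200 camera calls.

## Working session

There is one attempt and no reset: what is moved stays moved. The work goes in short steps, Python scripts to look and compute and a tool call to move; the robot and the scene stay as the last step left them, time stands still between calls to the robot, and variables do not carry over. Pictures are saved under pics/ and viewed, at most 11 in all, crops included, and the job is handed in when it is done.

Besides the shell and the picture viewer there is one more tool, called after "Call:" as name([rows], argument=value, ...), one row to a line, values as JSON. carry_out: Moves the arm, as the interface text tells. Shifts and turns lie within -1 to 1; 1 stands for 0.02 m of shift or pi/2 rad of turn. Its arguments: {"type":"object","properties":{"commands":{"type":"array","items":{"type":"array","items":{"type":"array","items":{"type":"number"}}}}},"required":["commands"]}

```bash
mkdir -p pics; ls
python3 - <<'E'
from station import *
import cv2, numpy as np
s=state();print(s, hold_point_z)
for n in("scene","top"):
    p,d=grab_frame(n);cv2.imwrite(f"pics/{n}0.png",p[:,:,::-1]);np.savez(f"{n}0.npz",p=p,d=d,**{k:np.array(v) for k,v in camera_info(n).items()})
a=[cv2.imread(f"pics/{n}0.png") for n in("scene","top")]
E
```

```text
pics
{'time': 0.0, 'q': array([ 1.10269163e+00,  1.81545101e-01,  1.60799189e+00, -7.86767740e-06,
        1.35375949e+00, -2.06333164e-01]), 'qvel': array([ 0.00054609, -0.00089294,  0.00025   ,  0.00036252,  0.00026503,
       -0.00084368]), 'effort': array([-3.15775236e-03, -4.44883239e+01, -3.51322961e+01, -4.89334252e-04,
        9.37219273e-03, -6.31889634e-06]), 'position': array([0.14856386, 0.55492477, 0.23038963]), 'orientation': array([-4.09941334e-01, -3.11416921e+00,  2.52918486e-03]), 'contact_force': array([-0.46549037,  0.31677982,  1.0231762 ]), 'moment': array([-0.05823758,  0.03066377, -0.00841852]), 'grasp_force': 0.0, 'opening': 0.08537536855106152} 0.0187
```

View pics/scene0.png

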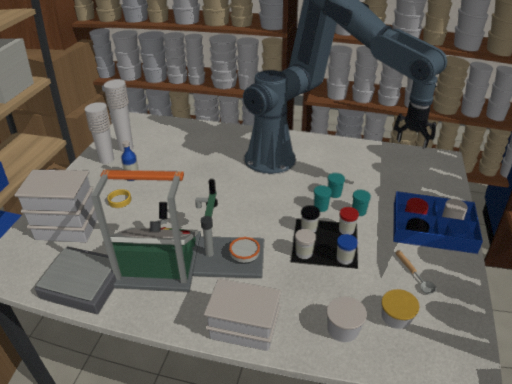

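View pics/top0.png

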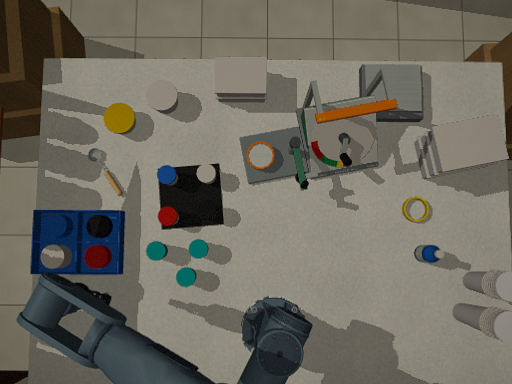

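The scene view shows the mat's four tubs, with red at (349,216), and the seamer at left. In the top view the red-lidded tub is at (168,216) on the mat, the turntable at (261,155), the hold handle near (304,184) and the crank handle near (346,160). The other red thing, at (98,257) in the blue box, is only a flat lid; the turquoise tubs are decoys. I'll confirm in a crop.

```bash
cat > h.py <<'E'
import numpy as np, cv2
from scipy.spatial.transform import Rotation as Rot
def load(n): return np.load(n+".npz")
def world(f,u,v,z):
    K,D=f["camera_matrix"],f["dist_coeffs"]
    r=cv2.undistortPoints(np.array([[[u,v]]],float),K,D)[0,0]
    d=f["R"].T@np.array([r[0],r[1],1]); c=-f["R"].T@f["t"]
    return c+d*(z-c[2])/d[2]
def wdepth(f,u,v):
    K,D=f["camera_matrix"],f["dist_coeffs"]
    r=cv2.undistortPoints(np.array([[[u,v]]],float),K,D)[0,0]
    z=float(np.median(f["d"][int(v)-1:int(v)+2,int(u)-1:int(u)+2])); return f["R"].T@(np.array([r[0]*z,r[1]*z,z])-f["t"])
def proj(f,X): return cv2.projectPoints(np.array(X,float).reshape(-1,3),cv2.Rodrigues(f["R"])[0],f["t"],f["camera_matrix"],f["dist_coeffs"])[0][:,0]
E
python3 - <<'E'
from h import *
f=load("top0");p=f["p"][:,:,::-1]
cv2.imwrite("pics/crop1.png",cv2.resize(p[80:240,145:395],None,fx=3.2,fy=3.2,interpolation=cv2.INTER_CUBIC))
for n,u,v in [("red",168,216),("white",206,173),("table",261,155),("hold",304,184),("knob",346,160),("lamp",357,110)]: print(n,wdepth(f,u,v).round(3))
hsv=cv2.cvtColor(p,cv2.COLOR_BGR2HSV)
def cen(m,x0,x1,y0,y1):
    k=np.zeros_like(m);k[y0:y1,x0:x1]=m[y0:y1,x0:x1]; M=cv2.moments(k,True);return M['m10']/M['m00'],M['m01']/M['m00'],M['m00']
red=cv2.inRange(hsv,(0,150,60),(8,255,255))|cv2.inRange(hsv,(172,150,60),(180,255,255))
c=cen(red,150,190,200,235);print(c,world(f,*c[:2],.084))
o=cv2.inRange(hsv,(5,120,100),(22,255,255));ys,xs=np.where(o[135:175,240:285]);e=cv2.minEnclosingCircle(np.c_[xs+240,ys+135].astype(np.float32));print(e,world(f,*e[0],.055))
ys,xs=np.where(o[90:130,300:410]);r=cv2.minAreaRect(np.c_[xs+300,ys+90].astype(np.float32));print(r,[world(f,*q,.352).round(3) for q in cv2.boxPoints(r)])
E
```

```text
red [0.387 0.36  0.083]
white [0.535 0.234 0.081]
table [0.605 0.046 0.047]
hold [ 0.481 -0.087  0.211]
knob [ 0.568 -0.23   0.16 ]
lamp [ 0.679 -0.227  0.353]
(167.2709677419355, 215.55161290322582, 310.0) [0.38852807 0.36231634 0.084     ]
((259.8333435058594, 155.0), 14.166775703430176) [0.60347894 0.05055271 0.055     ]
((355.7254638671875, 110.05208587646484), (9.960381507873535, 82.61355590820312), 79.26110076904297) [array([ 0.67 , -0.103,  0.352]), array([ 0.718, -0.34 ,  0.352]), array([ 0.689, -0.344,  0.352]), array([ 0.641, -0.108,  0.352])]
```

View pics/crop1.png

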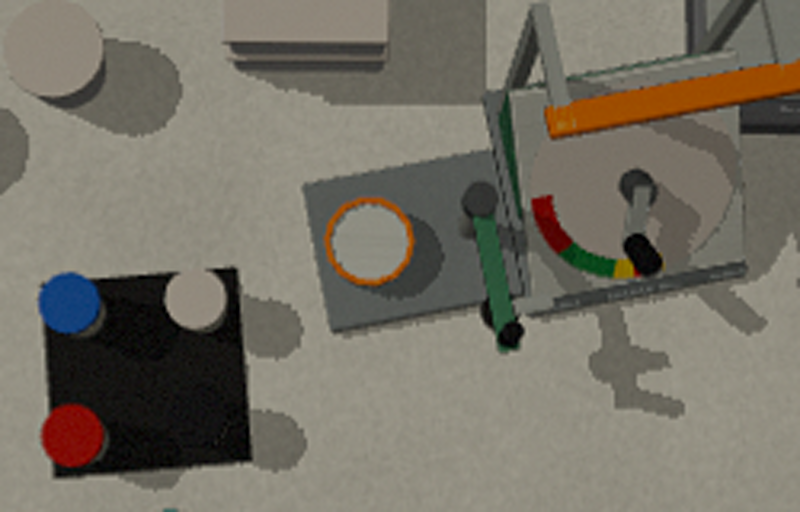

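The crop confirms it: the red-lidded tub stands on the mat at crop (73,436), with blue at (70,302), white at (195,299) and black at about (205,410). The turntable (369,241) and lamp bar agree on a seamer yaw of 0.20 rad and origin (0.630,-0.082). Moving over the tub now.

Call:
carry_out([
  [[0,0,0,0,0,0.118,1],[0,0,0,0,0,0.118,1],[0,0,0,0,0,0.118,1],[-0.95,0.14,0,0,0,0,1],[-0.95,0.14,0,0,0,0,1],[-0.95,0.14,0,0,0,0,1],[-0.95,0.14,0,0,0,0,1],[-0.95,0.14,0,0,0,0,1]],
])

```text
time: 1.1
position: [0.2252, 0.4947, 0.2314]
orientation: [1.249, 2.882, 0.0]
contact_force: [-0.4, 0.6, -0.5]
opening: 0.0855
grasp_force: 0.0
```

Call:
carry_out([
  [[-0.95,0.14,0,0,0,0,1],[-0.95,0.14,0,0,0,0,1],[-0.95,0.14,0,0,0,0,1],[-0.95,0.14,0,0,0,0,1],[-0.95,0.14,0,0,0,0,1],[-0.95,0.14,0,0,0,0,1],[-0.95,0.14,0,0,0,0,1],[-0.95,0.14,0,0,0,0,1]],
])

```text
time: 2.1
position: [0.3452, 0.3993, 0.2313]
orientation: [-1.249, -2.883, 0.0]
contact_force: [-0.1, -0.3, -0.2]
opening: 0.0852
grasp_force: 0.0
```

Call:
carry_out([
  [[-0.95,0.14,0.5,0,0,0,1],[-0.95,0.14,0.5,0,0,0,1],[-0.95,0.14,0.5,0,0,0,1],[0,0,0.5,0,0,0,1],[0,0,0,0,0,0,1]],
])

```text
time: 2.72
position: [0.3885, 0.3639, 0.1899]
orientation: [-1.249, -2.881, 0.003]
contact_force: [0.3, -0.1, -0.8]
opening: 0.0855
grasp_force: 0.0
```

```bash
cat >> h.py <<'E'
def snap(n,name):
    from station import grab_frame,camera_info
    ci=camera_info(n);p,d=grab_frame(n);np.savez(name+".npz",p=p,d=d,**{k:np.array(v) for k,v in ci.items()});cv2.imwrite(f"pics/{name}.png",p[:,:,::-1]);return load(name)
def redlid(f,z,lo=(0,150,50),hi=(8,255,255)):
    m=cv2.inRange(cv2.cvtColor(f["p"],cv2.COLOR_RGB2HSV),lo,hi)
    if lo[0]==0: m|=cv2.inRange(cv2.cvtColor(f["p"],cv2.COLOR_RGB2HSV),(172,150,50),(180,255,255))
    n,l,s,c=cv2.connectedComponentsWithStats(m);i=1+np.argmax(s[1:,4]);return s[i],c[i],world(f,*c[i],z)
def delta(s,T):
    return Rot.from_rotvec(s["orientation"]).inv().apply(np.array(T)-s["position"])/.02
E
python3 - <<'E'
from h import *;from station import state
s=state();print(s["time"],s["position"],s["orientation"])
f=snap("wrist","w1");r=redlid(f,.084);print(r);print(delta(s,[r[2][0],r[2][1],.05]))
E
```

```text
2.725 [0.38851342 0.36389204 0.18990242] [-1.24891365 -2.88064226  0.00306042]
(array([ 217,  140,   86,   83, 5633], dtype=int32), array([259.20113616, 180.87466714]), array([0.38678168, 0.36518655, 0.084     ]))
[ 9.98901181e-02 -1.25874438e-03  6.99524313e+00]
```

View pics/w1.png

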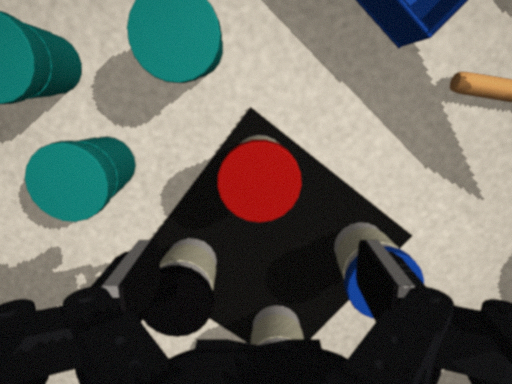

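The wrist view shows the red lid at (259,181), 1 to 2 mm from where I expected, with black (180,300), blue (385,280) and white clear of the fingers. Descend and grip.

Call:
carry_out([
  [[0.1,0,1,0,0,0,1],[0,0,1,0,0,0,1],[0,0,1,0,0,0,1],[0,0,1,0,0,0,1],[0,0,1,0,0,0,1],[0,0,1,0,0,0,1],[0,0,1,0,0,0,1],[0,0,0,0,0,0,1]],
])

```text
time: 3.78
position: [0.3866, 0.3656, 0.0503]
orientation: [-1.247, -2.882, 0.003]
contact_force: [-0.2, 0.2, -0.0]
opening: 0.0851
grasp_force: 0.0
```

Call:
carry_out([
  [[0,0,0,0,0,0,0],[0,0,0,0,0,0,0],[0,0,0,0,0,0,0],[0,0,0,0,0,0,0],[0,0,0,0,0,0,0]],
])

```text
time: 4.4
position: [0.3887, 0.3663, 0.0529]
orientation: [1.248, 2.882, 0.003]
contact_force: [-1.3, -0.5, 6.9]
opening: 0.0644
grasp_force: 65.7
```

Call:
carry_out([
  [[0,0,-0.5,0,0,0,0],[0,0,-1,0,0,0,0],[0,0,-1,0,0,0,0],[0,0,-1,0,0,0,0],[0,0,-1,0,0,0,0],[0,0,-1,0,0,0.118,0],[0,0,-1,0,0,0.118,0],[0,0,0,0,0,0.117,0]],
])

```text
time: 5.4
position: [0.3891, 0.3664, 0.184]
orientation: [1.997, 2.423, 0.007]
contact_force: [-0.2, -0.1, -2.6]
opening: 0.0645
grasp_force: 66.3
```

Call:
carry_out([
  [[-0.98,0.42,0,0,0,0,0],[-0.98,0.42,0,0,0,0,0],[-0.98,0.42,0,0,0,0,0],[-0.98,0.42,0,0,0,0,0],[-0.98,0.42,0,0,0,0,0],[-0.98,0.42,0,0,0,0,0],[-0.98,0.42,0,0,0,0,0],[-0.98,0.42,0,0,0,0,0]],
])

```text
time: 6.4
position: [0.4851, 0.2246, 0.1819]
orientation: [1.99, 2.43, 0.001]
contact_force: [-0.1, 0.1, -1.9]
opening: 0.0643
grasp_force: 66.3
```

Call:
carry_out([
  [[-0.98,0.42,0,0,0,0,0],[-0.98,0.42,0,0,0,0,0],[-0.98,0.42,0,0,0,0,0],[-0.98,0.42,0,0,0,0,0],[-0.98,0.42,0,0,0,0,0],[-0.98,0.42,0,0,0,0,0],[0,0,0,0,0,0,0]],
])

```text
time: 7.28
position: [0.5584, 0.1182, 0.1812]
orientation: [1.993, 2.428, -0.0]
contact_force: [-0.3, 0.8, -1.9]
opening: 0.0645
grasp_force: 66.4
```

Run:
```python
from h import *;from station import state
s=state();print(s["time"],s["position"],s["orientation"],s["opening"],s["grasp_force"])
f=snap("wrist","w2");m=cv2.inRange(cv2.cvtColor(f["p"],cv2.COLOR_RGB2HSV),(8,130,80),(20,255,255))
n,l,st,c=cv2.connectedComponentsWithStats(m);print(st[st[:,4]>30],c[st[:,4]>30])
t=load("top0") ;g=snap("top","t2");print(redlid(g,.0))
```

```text
7.275 [0.55843213 0.11821422 0.18123892] [ 1.99285465e+00  2.42824573e+00 -2.42054261e-05] 0.06450253855661772 66.37178421020508
[[     0      0    512    384 196303]
 [   306    206     36     27    304]] [[255.39253603 191.4570842 ]
 [324.75328947 219.16776316]]
(array([ 85, 245,  26,  23, 487], dtype=int32), array([ 97.35318275, 256.35523614]), array([0.2488683 , 0.62057904, 0.        ]))
```

View pics/w2.png

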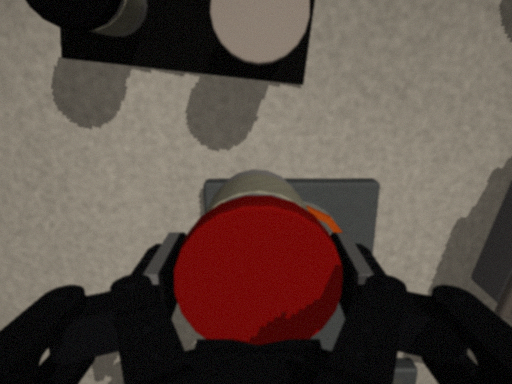

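The tub hangs upright in the grip (lid at (258,270)); the rim's edge shows at (325,219). Finish the traverse and lower.

Call:
carry_out([
  [[-0.92,0.38,0,0,0,0,0],[-0.92,0.38,0,0,0,0,0],[-0.92,0.38,0,0,0,0,0],[-0.92,0.38,0,0,0,0,0],[0,0,0.9,0,0,0,0],[0,0,0.9,0,0,0,0],[0,0,0.9,0,0,0,0],[0,0,0.6,0,0,0,0]],
])

```text
time: 8.38
position: [0.6004, 0.0544, 0.113]
orientation: [-1.988, -2.43, 0.002]
contact_force: [0.6, -0.4, -1.7]
opening: 0.0639
grasp_force: 66.4
```

Call:
carry_out([
  [[0,0,0.4,0,0,0,0],[0,0,0.2,0,0,0,0],[0,0,0.1,0,0,0,0],[0,0,0,0,0,0,0]],
])

```text
time: 8.88
position: [0.602, 0.0537, 0.1017]
orientation: [1.99, 2.43, 0.001]
contact_force: [-0.9, 0.4, -1.5]
opening: 0.0644
grasp_force: 66.4
```

Run:
```python
from h import *;from station import state
s=state();print(s["time"],s["position"],s["orientation"],s["contact_force"])
f=snap("scene","s2");p=f["p"][:,:,::-1]
cv2.imwrite("pics/s2c.png",cv2.resize(p[140:300,90:310],None,fx=3.4,fy=3.4,interpolation=cv2.INTER_CUBIC))
```

```text
8.875 [0.60199059 0.05368142 0.10166222] [1.99010863e+00 2.43012798e+00 5.73749975e-04] [-0.87068591  0.35117988 -1.48067456]
```

View pics/s2c.png

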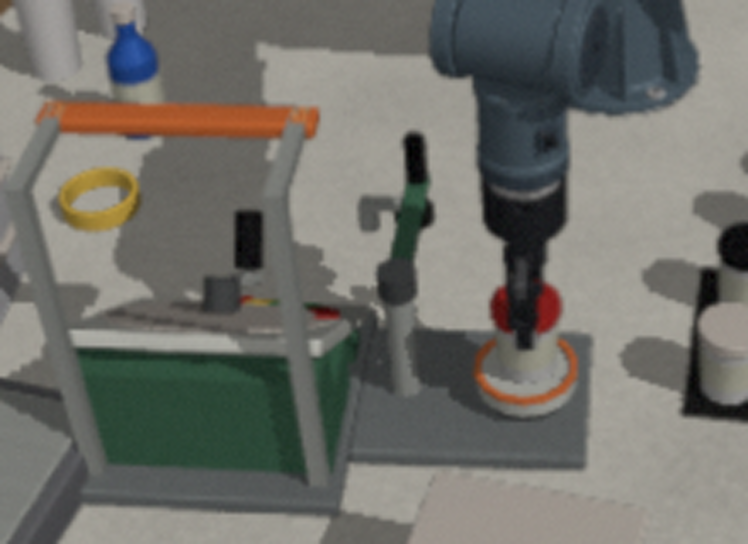

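The tub's foot sits inside the orange rim (crop (526,365)), about 2 to 3 mm above the disc. Lower a touch, release and retreat up.

Call:
carry_out([
  [[0,0,0.1,0,0,0,0],[0,0,0.05,0,0,0,0],[0,0,0,0,0,0,1],[0,0,0,0,0,0,1],[0,0,0,0,0,0,1],[0,0,0,0,0,0,1]],
])

```text
time: 9.68
position: [0.6017, 0.0537, 0.0983]
orientation: [-1.99, -2.431, 0.0]
contact_force: [-0.0, 0.3, 0.6]
opening: 0.0854
grasp_force: 0.0
```

Call:
carry_out([
  [[0,0,-1,0,0,0,1],[0,0,-1,0,0,0,1],[0,0,-1,0,0,0,1],[0,0,-1,0,0,0,1],[0,0,-1,0,0,0,1],[0,0,-1,0,0,0,1],[0,0,-1,0,0,0,1],[0,0,0,0,0,0,1]],
])

```text
time: 10.68
position: [0.6029, 0.0536, 0.2407]
orientation: [1.988, 2.428, 0.003]
contact_force: [-0.3, -0.2, -0.6]
opening: 0.0853
grasp_force: 0.0
```

Run:
```python
from h import *;from station import state
s=state();print(s["time"],s["position"],s["orientation"])
f=snap("wrist","w3");print(redlid(f,.13))
c=(255,255)
t=world(f,258,290,.05);print(t)
```

```text
10.675 [0.60289112 0.0536016  0.24067888] [1.98839582 2.42806952 0.00336399]
(array([ 212,  141,   86,   81, 5193], dtype=int32), array([254.54477181, 180.90198344]), array([0.59968882, 0.05285519, 0.13      ]))
[ 0.63276045 -0.09581364  0.05      ]
```

View pics/w3.png

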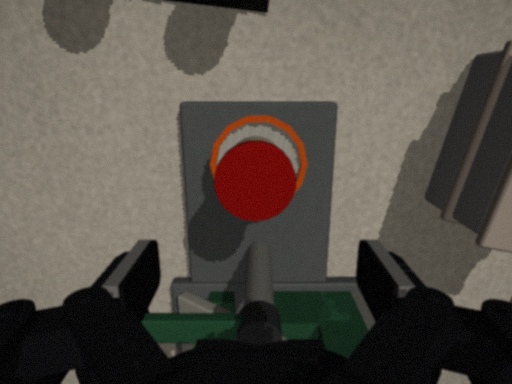

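The wrist view shows the tub standing inside the rim (lid (254,181), rim about 210 to 308 across, top at 116). A quick check of centring, and the hold handle measured from the top view.

Run:
```python
from h import *
f=load("w3");m=cv2.inRange(cv2.cvtColor(f["p"],cv2.COLOR_RGB2HSV),(8,130,60),(22,255,255))
ys,xs=np.where(m);pts=np.array([world(f,x,y,.055)[:2] for x,y in zip(xs,ys)])
A=np.c_[2*pts,np.ones(len(pts))];s=np.linalg.lstsq(A,(pts**2).sum(1),rcond=None)[0];print("rim",s[:2],np.sqrt(s[2]+s[:2]@s[:2]))
t=load("t2");print([world(t,u,v,.212).round(4) for u,v in [(304.4,184)]])
t=load("top0");print(world(t,145+510/3.2,80+331/3.2,.212).round(4),world(t,145+650/3.2,80+262/3.2,.152).round(4),world(t,145+480/3.2,80+200/3.2,.16).round(4))
```

```text
rim [0.60341605 0.05026343] 0.04559770754112209
[array([ 0.4813, -0.0881,  0.212 ])]
[ 0.4831 -0.088   0.212 ] [ 0.5635 -0.2385  0.152 ] [ 0.6252 -0.0634  0.16  ]
```

Tub is within 5 mm of the table centre. Now the fingers shut, go to the right of the hold handle, and lower.

Call:
carry_out([
  [[-0.79,-0.73,0,0,0,0,0],[-0.79,-0.73,0,0,0,0,0],[-0.79,-0.73,0,0,0,0,0],[-0.79,-0.73,0,0,0,0,0],[-0.79,-0.73,0,0,0,0,0],[-0.79,-0.73,0,0,0,0,0],[-0.79,-0.73,0,0,0,0,0],[-0.79,-0.73,0,0,0,0,0]],
])

```text
time: 11.72
position: [0.5111, -0.0947, 0.2384]
orientation: [1.991, 2.43, 0.0]
contact_force: [0.4, -0.5, 0.2]
opening: 0.0001
grasp_force: 0.0
```

Call:
carry_out([
  [[-0.79,-0.73,0,0,0,0,0],[-0.79,-0.73,0,0,0,0,0],[0,0,0,0,0,0,0],[0,0,0.8,0,0,0,0],[0,0,0.9,0,0,0,0],[0,0,0.9,0,0,0,0],[0,0,0.8,0,0,0,0],[0,0,0,0,0,0,0]],
])

```text
time: 12.72
position: [0.4885, -0.129, 0.168]
orientation: [-1.987, -2.428, 0.001]
contact_force: [0.4, 0.2, -0.4]
opening: 0.0001
grasp_force: 0.0
```

Run:
```python
from h import *;from station import state
s=state();print(s["time"],s["position"],s["orientation"],s["contact_force"],s["opening"],s["q"])
f=snap("wrist","w4");g=snap("scene","s4")
p=np.hstack([f["p"][:,:,::-1],cv2.resize(g["p"][130:280,150:262,::-1],(287,384))]);cv2.imwrite("pics/c4.png",p)
print([delta(s,[.4921,-.1301,.172])])
```

```text
12.725 [ 0.48854582 -0.12898046  0.16804353] [-1.98714994e+00 -2.42798923e+00  1.19900975e-03] [ 0.43976496  0.17378804 -0.44794666] 0.00011739068844270497 [-4.93441768e-01  9.61844391e-02  1.83764853e+00  3.50148077e-05
  1.21192425e+00 -6.92488863e-01]
[array([-0.08947721,  0.16250136, -0.19858277])]
```

View pics/c4.png

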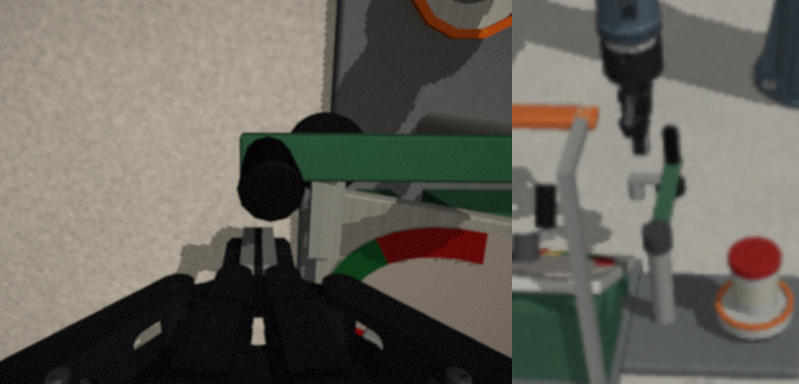

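Shut fingertips (258,240) stand just right of the hold handle (270,190), low enough; the tub stands upright inside the rim. Swing the arm along its arc.

Call:
carry_out([
  [[0.7,0.2,-0.2,0,0,0,0],[0.72,-0.08,0,0,0,0.0625,0],[0.72,-0.08,0,0,0,0.0625,0],[0.72,-0.08,0,0,0,0.0625,0],[0.72,-0.08,0,0,0,0.0625,0],[0.72,-0.08,0,0,0,0.0625,0],[0.72,-0.08,0,0,0,0.0625,0],[0.72,-0.08,0,0,0,0.0625,0]],
])

```text
time: 13.82
position: [0.4899, -0.0151, 0.1756]
orientation: [2.694, 1.613, 0.002]
contact_force: [-0.0, -1.7, 0.4]
opening: 0.0001
grasp_force: 0.8
```

Call:
carry_out([
  [[0.72,-0.08,0,0,0,0.0625,0],[0.72,-0.08,0,0,0,0.0625,0],[0.72,-0.08,0,0,0,0.0625,0],[0.72,-0.08,0,0,0,0.0625,0],[0.72,-0.08,0,0,0,0.0625,0],[0.72,-0.08,0,0,0,0.0625,0],[0.72,-0.08,0,0,0,0.0625,0],[0,0,0,0,0,0,0]],
])

```text
time: 14.82
position: [0.5521, 0.0629, 0.1752]
orientation: [3.08, 0.619, 0.003]
contact_force: [0.3, 0.8, -0.3]
opening: 0.0001
grasp_force: 0.0
```

Run:
```python
from h import *;from station import state
s=state();print(s["time"],s["position"],s["orientation"],s["contact_force"],s["q"])
P=np.array([.6263,-.0621]);r=s["position"][:2]-P
a=.2;X=np.array([np.cos(a),np.sin(a)]);Y=np.array([-np.sin(a),np.cos(a)])
x,y=r@X,r@Y;print(np.hypot(x,y),np.arctan2(y,-x))
```

```text
14.825 [0.55207996 0.06290554 0.17522831] [3.07967297e+00 6.19426765e-01 2.56353977e-03] [ 0.28719563  0.80640275 -0.30928619] [-1.00316839e-01  1.93713914e-01  1.71072256e+00  2.63515475e-04
  1.23552504e+00  1.07342169e+00]
0.14537881707300426 1.2349969033410777
```

Call:
carry_out([
  [[0.72,-0.08,0,0,0,0.0625,0],[0.36,-0.03,0,0,0,0.03,0],[0.2,0,0,0,0,0,0],[0,0,0,0,0,0,0]],
])

```text
time: 15.32
position: [0.5747, 0.0726, 0.1746]
orientation: [3.117, 0.394, 0.001]
contact_force: [-0.8, 0.3, 0.2]
opening: 0.0003
grasp_force: 0.0
```

Call:
carry_out([
  [[0.2,0,0,0,0,0,0],[0,0,0,0,0,0,0]],
])

```text
time: 15.58
position: [0.5778, 0.0734, 0.1742]
orientation: [-3.117, -0.392, 0.003]
contact_force: [-4.5, -0.6, 2.0]
opening: 0.0001
grasp_force: 2.5
```

Run:
```python
from h import *;from station import state
s=state();print(s["time"],s["position"],s["orientation"],s["contact_force"])
P=np.array([.6263,-.0621]);r=s["position"][:2]-P
a=.2;X=np.array([np.cos(a),np.sin(a)]);Y=np.array([-np.sin(a),np.cos(a)])
x,y=r@X,r@Y;print(np.hypot(x,y),np.arctan2(y,-x))
```

```text
15.575 [0.57779861 0.07338303 0.17424567] [-3.11696869e+00 -3.91838395e-01  3.03359850e-03] [-4.48836967 -0.59015865  1.95904032]
0.14390287079956848 1.427022451030048
```

Call:
carry_out([
  [[0.2,0,0,0,0,0,0],[0,0,0,0,0,0,0]],
])

```text
time: 15.82
position: [0.5778, 0.0735, 0.1742]
orientation: [3.116, 0.392, -0.018]
contact_force: [-22.9, -4.5, 14.4]
opening: 0.0003
grasp_force: 12.1
```

The force step shows the arm at its stop. Back away, turn back, tilt onto the panel axis while moving to the crank.

Call:
carry_out([
  [[-1,0,0,0,0,0,0],[-1,0,0,0,0,0,0],[-1,0,-0.3,0,0,0,0],[0,0,-1,0,0,-0.118,0],[0,0,-1,0,0,-0.118,0],[0,0,-1,0,0,-0.118,0],[0,0,-1,0,0,-0.118,1],[0,0,0,0,0,-0.118,1]],
])

```text
time: 16.82
position: [0.5258, 0.0594, 0.2626]
orientation: [2.605, 1.75, 0.006]
contact_force: [-1.3, 0.4, -0.1]
opening: 0.0359
grasp_force: 0.0
```

Call:
carry_out([
  [[0,0,0,0,0,-0.118,1],[0,0,0,0,0,-0.118,1],[0,0,0,0,0,-0.118,1],[0,0,0,0,0,-0.025,1],[-1,0,0,0,0,0,1],[-1,0,0,0,0,0,1],[-1,0,0,0,0,0,1],[-1,0,0,0,0,0,1]],
])

```text
time: 17.82
position: [0.5405, -0.0207, 0.2602]
orientation: [1.989, 2.432, -0.0]
contact_force: [-0.1, -0.0, 0.3]
opening: 0.0854
grasp_force: 0.0
```

Call:
carry_out([
  [[-1,0,0,0,0,0,1],[-1,0,0,0,0,0,1],[-1,0,0,0,0,0,1],[-1,0,0,-0.1,0,0,1],[-1,0,0,-0.1,0,0,1],[-1,0,0,-0.1,0,0,1],[-1,0,0,-0.09,0,0,1],[0,0,0,0,0,0,1]],
])

```text
time: 18.82
position: [0.5665, -0.158, 0.2589]
orientation: [1.701, 2.071, 0.655]
contact_force: [0.0, -0.3, 0.2]
opening: 0.0854
grasp_force: 0.0
```

```bash
cat >> h.py <<'E'
O=np.array([.6303,-.0817,0]);RS=Rot.from_euler('z',.2).as_matrix()
th=np.radians(35);RP=RS@np.array([[np.cos(th),0,-np.sin(th)],[0,1,0],[np.sin(th),0,np.cos(th)]])
PC=O+RS@np.array([0,-.15,.105])
def knob(t,z=.072): return PC+RP@np.array([-.055*np.cos(t),.055*np.sin(t),z])
RT=np.c_[RP[:,1],RP[:,0],-RP[:,2]]
E
python3 - <<'E'
from h import *;from station import state
s=state();print(s["time"],s["position"],s["q"])
R=Rot.from_rotvec(s["orientation"]);print("turn",(R.inv()*Rot.from_matrix(RT)).as_rotvec()/(np.pi/2))
T=knob(.18,.072+.07);print(T,delta(s,T),(RT.T@(T-s["position"]))/.02)
f=snap("wrist","w5");print(proj(f,[knob(t,.096) for t in(0,.18,.36)]),proj(f,[PC]))
E
```

```text
18.825 [ 0.56647537 -0.157989    0.25892546] [-0.74032955 -0.11948341  1.97887556  0.59202518  0.97874393 -1.19764695]
turn [ 0.00024902  0.00054279 -0.00249124]
[ 0.53487795 -0.24404694  0.19028256] [-3.9174092  -3.92246892  1.43480788] [-3.90325338 -3.93721008  1.43301107]
[[154.68432784 305.11512644]
 [154.69337922 293.85618421]
 [157.08983521 282.71659773]] [[235.24323995 246.97058191]]
```

View pics/w5.png

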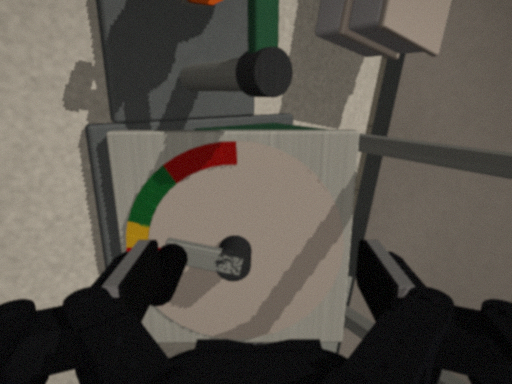

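Camera looks straight at the panel: hub (235,258), crank bar running to (172,245), handle's end near (158,285), merging with the finger. I'll fit the handle's end face from the depth.

Run:
```python
from h import *
f=load("w5");v,u=np.mgrid[200:320,100:300];d=f["d"][200:320,100:300]
r=cv2.undistortPoints(np.c_[u.ravel(),v.ravel()].astype(float)[:,None],f["camera_matrix"],f["dist_coeffs"])[:,0]
z=d.ravel();W=(np.c_[r*z[:,None],z]-f["t"])@f["R"];L=(W-PC)@RP
print("surf",np.median(L[(L[:,2]<.02)&(L[:,2]>-.02),2]))
k=(z>0)&(L[:,2]>.085)&(L[:,2]<.105)&(np.hypot(L[:,0]+.055,L[:,1])<.045);E=L[k]
print(k.sum(),E.min(0),E.max(0),np.median(E,0))
if k.sum()>20: print(cv2.minEnclosingCircle(E[:,:2].astype(np.float32)*1000))
k=(z>0)&(L[:,2]>.024)&(L[:,2]<.05);E=L[k];print("bar/hub",k.sum(),E.min(0),E.max(0));
```

```text
surf 0.002089259494663513
574 [-0.05837266 -0.00073533  0.08504775] [-0.04036479  0.02592464  0.09816116] [-0.04695373  0.0136041   0.09561946]
((-52.157012939453125, 12.594657897949219), 13.665732383728027)
bar/hub 2103 [-0.06390985 -0.01707965  0.02414221] [0.01615829 0.02630288 0.04999904]
```

Call:
carry_out([
  [[-0.75,-0.78,0.28,0,0,0,1],[-0.75,-0.78,0.28,0,0,0,1],[-0.75,-0.78,0.28,0,0,0,1],[-0.75,-0.78,0.28,0,0,0,1],[-0.77,-0.79,0.31,0,0,0,1],[0,0,0.9,0,0,0,1],[0,0,0.9,0,0,0,1],[0,0,0.9,0,0,0,1]],
])

```text
time: 19.88
position: [0.5685, -0.2326, 0.1479]
orientation: [1.692, 2.077, 0.655]
contact_force: [-0.6, -0.1, -0.2]
opening: 0.0852
grasp_force: 0.0
```

Call:
carry_out([
  [[0,0,0.9,0,0,0,1],[0,0,0.85,0,0,0,1],[0,0,0,0,0,0,1]],
])

```text
time: 20.25
position: [0.5876, -0.2276, 0.1184]
orientation: [1.694, 2.079, 0.657]
contact_force: [-0.4, -1.0, 1.0]
opening: 0.0849
grasp_force: 0.0
```

Run:
```python
from h import *;from station import state
s=state();print(s["time"],(s["position"]-PC)@RP,s["contact_force"],s["q"])
print("need",delta(s,knob(.23,.053)))
f=snap("scene","s6");cv2.imwrite("pics/s6c.png",cv2.resize(f["p"][130:300,80:280,::-1],None,fx=3.4,fy=3.4,interpolation=cv2.INTER_CUBIC))
```

```text
20.25 [-0.0503713   0.01550097  0.05159065] [-0.38210574 -0.98842482  0.97065272] [-0.81981888  0.22174676  1.94954941  0.76795061  0.7840621  -1.53112244]
need [-0.14745674 -0.15939074 -0.07099371]
```

View pics/s6c.png

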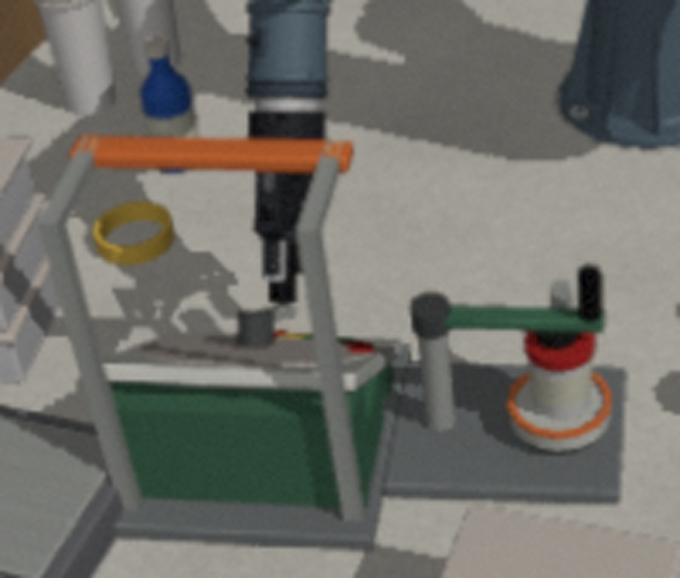

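Tub under the pad, arm straight over it at its stop; the gripper is around the crank handle below the lamp bar. Small correction, close.

Call:
carry_out([
  [[-0.12,-0.15,-0.05,0,0,0,1],[0,0,0,0,0,0,0],[0,0,0,0,0,0,0],[0,0,0,0,0,0,0],[0,0,0,0,0,0,0],[0,0,0,0,0,0,0],[0,0,0,0,0,0,0]],
])

```text
time: 21.18
position: [0.5846, -0.2324, 0.119]
orientation: [1.694, 2.074, 0.656]
contact_force: [-2.5, 0.9, 5.7]
opening: 0.0265
grasp_force: 58.6
```

Run:
```python
from h import *;from station import state
s=state();print(s["time"],(s["position"]-PC)@RP,s["contact_force"]@RP,s["opening"],s["grasp_force"])
```

```text
21.175 [-0.05316248  0.01138387  0.05437153] [1.39055495 1.42091205 5.98279398] 0.026492911641266638 58.61766815185547
```

Handle gripped at about 0.21 rad. Start cranking.

Call:
carry_out([
  [[0.277,0.08,0,0,0,0,0]],
])

```text
time: 21.3
position: [0.5846, -0.2287, 0.1196]
orientation: [1.695, 2.071, 0.651]
contact_force: [-1.5, -7.7, -0.4]
opening: 0.0266
grasp_force: 58.8
```

Call:
carry_out([
  [[0.489,0.226,0,0,0,0,0],[0.436,0.317,0,0,0,0,0],[0.365,0.396,0,0,0,0,0],[0.281,0.46,0,0,0,0,0],[0.186,0.506,0,0,0,0,0],[0.084,0.532,0,0,0,0,0],[-0.022,0.539,0,0,0,0,0],[-0.126,0.524,0,0,0,0,0]],
])

```text
time: 22.3
position: [0.6314, -0.181, 0.1581]
orientation: [1.697, 2.08, 0.654]
contact_force: [-22.4, -1.0, 10.5]
opening: 0.0267
grasp_force: 61.0
```

Run:
```python
from h import *;from station import state
s=state();L=(s["position"]-PC)@RP;print(s["time"],L,np.hypot(*L[:2]),np.degrees(np.arctan2(L[1],-L[0])),s["contact_force"]@RP,s["opening"],s["q"])
```

```text
22.3 [0.01515268 0.0524798  0.05421266] 0.054623556982485846 106.1051992006443 [-12.08186656   3.46558054  21.325315  ] 0.026715751740416266 [-0.68532787  0.18457198  1.8925578   0.68504541  0.77848885 -1.31649583]
```

Call:
carry_out([
  [[-0.226,0.489,-0.02,0,0,0,0],[-0.317,0.436,-0.02,0,0,0,0],[-0.396,0.365,-0.02,0,0,0,0],[-0.46,0.281,0,0,0,0,0],[-0.506,0.186,0,0,0,0,0],[-0.532,0.084,0,0,0,0,0],[-0.539,-0.022,0,0,0,0,0],[-0.524,-0.126,0,0,0,0,0]],
])

```text
time: 23.3
position: [0.6753, -0.2432, 0.1801]
orientation: [1.693, 2.075, 0.66]
contact_force: [7.2, 4.1, -1.2]
opening: 0.0265
grasp_force: 59.4
```

```bash
cat > st.py <<'E'
from h import *;from station import state
s=state();L=(s["position"]-PC)@RP;print(s["time"],L,np.hypot(*L[:2]),np.degrees(np.arctan2(L[1],-L[0])),s["contact_force"]@RP,s["opening"],s["q"])
E
python3 st.py
```

```text
23.3 [ 0.05290339 -0.01722396  0.05457899] 0.05563661823790413 -161.9661102870987 [ 5.78243312  2.57335604 -5.53483065] 0.026540607896016425 [-0.723877    0.29002857  1.71179262  0.65721752  0.85682693 -1.29476484]
```

Call:
carry_out([
  [[-0.489,-0.226,0,0,0,0,0],[-0.436,-0.317,0,0,0,0,0],[-0.365,-0.396,0,0,0,0,0],[-0.281,-0.46,0,0,0,0,0],[-0.186,-0.506,0,0,0,0,0],[-0.084,-0.532,0,0,0,0,0],[0.022,-0.539,0,0,0,0,0],[0.126,-0.524,0,0,0,0,0]],
])

```text
time: 24.3
position: [0.624, -0.2889, 0.1385]
orientation: [1.696, 2.075, 0.657]
contact_force: [2.6, 2.5, -5.8]
opening: 0.0265
grasp_force: 59.7
```

Call:
carry_out([
  [[0.226,-0.489,0,0,0,0,0],[0.317,-0.436,0,0,0,0,0],[0.396,-0.365,0,0,0,0,0],[0.46,-0.281,0,0,0,0,0],[0.506,-0.186,0,0,0,0,0],[0.532,-0.084,0,0,0,0,0],[0.539,0.022,0,0,0,0,0],[0.524,0.126,0,0,0,0,0]],
])

```text
time: 25.3
position: [0.5844, -0.2271, 0.1201]
orientation: [1.695, 2.071, 0.654]
contact_force: [20.9, -5.7, -18.9]
opening: 0.0269
grasp_force: 60.7
```

```bash
python3 st.py
```

```text
25.3 [-0.05182595  0.01658028  0.05472869] 0.05441354958969871 17.740633135007577 [  4.96426772  -9.77152    -26.60449101] 0.02689725315184267 [-0.82310918  0.20976786  1.96132359  0.77169144  0.77942618 -1.53401546]
```

Call:
carry_out([
  [[0.489,0.226,0.01,0,0,0,0],[0.436,0.317,0.01,0,0,0,0],[0.365,0.396,0,0,0,0,0],[0.281,0.46,0,0,0,0,0],[0.186,0.506,0,0,0,0,0],[0.084,0.532,0,0,0,0,0],[-0.022,0.539,0,0,0,0,0],[-0.126,0.524,0,0,0,0,0]],
])

```text
time: 26.3
position: [0.6304, -0.1808, 0.1576]
orientation: [1.698, 2.08, 0.654]
contact_force: [-14.4, -1.6, -2.9]
opening: 0.0267
grasp_force: 63.6
```

Call:
carry_out([
  [[-0.226,0.489,0,0,0,0,0],[-0.317,0.436,0,0,0,0,0],[-0.396,0.365,0,0,0,0,0],[-0.46,0.281,0,0,0,0,0],[-0.506,0.186,0,0,0,0,0],[-0.532,0.084,0,0,0,0,0],[-0.539,-0.022,0,0,0,0,0],[-0.524,-0.126,0,0,0,0,0]],
])

```text
time: 27.3
position: [0.6753, -0.2428, 0.1801]
orientation: [1.692, 2.076, 0.661]
contact_force: [8.8, 4.9, -4.6]
opening: 0.027
grasp_force: 62.2
```

```bash
python3 st.py
python3 - <<'E'
from h import *
f=snap("top","t7");cv2.imwrite("pics/t7c.png",cv2.resize(f["p"][80:210,220:400,::-1],None,fx=4,fy=4,interpolation=cv2.INTER_CUBIC))
m=cv2.inRange(cv2.cvtColor(f["p"],cv2.COLOR_RGB2HSV),(0,170,120),(4,255,255));n,l,s,c=cv2.connectedComponentsWithStats(m);print(s[1:],c[1:])
E
```

```text
27.3 [ 0.0530152  -0.01678025  0.05460242] 0.055607450762215266 -162.43649698904704 [ 5.27603125  3.02774874 -9.27293104] 0.02695319374016776 [-0.72362125  0.28957088  1.71239384  0.65801405  0.85688432 -1.29569258]
[[254 141  14   5  39]
 [311 141   8   9  36]
 [328 143  13  22  40]
 [253 155   1   1   1]
 [259 159   1   1   1]] [[260.         142.58974359]
 [314.58333333 144.44444444]
 [334.025      152.875     ]
 [253.         155.        ]
 [259.         159.        ]]
```

Call:
carry_out([
  [[-0.489,-0.226,0,0,0,0,0],[-0.436,-0.317,0,0,0,0,0],[-0.365,-0.396,0,0,0,0,0],[-0.281,-0.46,0,0,0,0,0],[-0.186,-0.506,0,0,0,0,0],[-0.084,-0.532,0,0,0,0,0],[0.022,-0.539,0,0,0,0,0],[0.126,-0.524,0,0,0,0,0]],
])

```text
time: 28.35
position: [0.6244, -0.289, 0.1387]
orientation: [1.695, 2.075, 0.657]
contact_force: [2.3, 2.4, -3.8]
opening: 0.0264
grasp_force: 62.1
```

Call:
carry_out([
  [[0.226,-0.489,0,0,0,0,0],[0.317,-0.436,0,0,0,0,0],[0.396,-0.365,0,0,0,0,0],[0.46,-0.281,0,0,0,0,0],[0.506,-0.186,0,0,0,0,0],[0.532,-0.084,0,0,0,0,0],[0.539,0.022,0,0,0,0,0],[0.524,0.126,0,0,0,0,0]],
])

```text
time: 29.35
position: [0.5845, -0.2276, 0.12]
orientation: [1.694, 2.071, 0.653]
contact_force: [15.9, -5.8, -15.0]
opening: 0.0267
grasp_force: 61.3
```

```bash
python3 st.py
```

```text
29.35 [-0.0519274   0.01607484  0.05465458] 0.05435858517946539 17.200631059278646 [  3.21319256  -8.80113846 -20.55066172] 0.026682647828956865 [-0.82327729  0.21024171  1.96090625  0.77126164  0.77857958 -1.53422806]
```

Call:
carry_out([
  [[0.489,0.226,0,0,0,0,0],[0.436,0.317,0,0,0,0,0],[0.365,0.396,0,0,0,0,0],[0.281,0.46,0,0,0,0,0],[0.186,0.506,0,0,0,0,0],[0.084,0.532,0,0,0,0,0],[-0.022,0.539,0,0,0,0,0],[-0.126,0.524,0,0,0,0,0]],
])

```text
time: 30.35
position: [0.6305, -0.1809, 0.1577]
orientation: [1.697, 2.08, 0.654]
contact_force: [-12.6, -1.0, -2.9]
opening: 0.0269
grasp_force: 63.7
```

Call:
carry_out([
  [[-0.226,0.489,0,0,0,0,0],[-0.317,0.436,0,0,0,0,0],[-0.396,0.365,0,0,0,0,0],[-0.46,0.281,0,0,0,0,0],[-0.506,0.186,0,0,0,0,0],[-0.532,0.084,0,0,0,0,0],[-0.539,-0.022,0,0,0,0,0],[-0.524,-0.126,0,0,0,0,0]],
])

```text
time: 31.35
position: [0.6753, -0.243, 0.1801]
orientation: [1.693, 2.075, 0.66]
contact_force: [7.5, 4.6, -5.5]
opening: 0.0268
grasp_force: 62.2
```

Call:
carry_out([
  [[-0.489,-0.226,0,0,0,0,0],[-0.436,-0.317,0,0,0,0,0],[-0.365,-0.396,0,0,0,0,0],[-0.281,-0.46,0,0,0,0,0],[-0.186,-0.506,0,0,0,0,0],[-0.084,-0.532,0,0,0,0,0],[0.022,-0.539,0,0,0,0,0],[0.126,-0.524,0,0,0,0,0]],
])

```text
time: 32.35
position: [0.6244, -0.2891, 0.1388]
orientation: [1.695, 2.075, 0.657]
contact_force: [2.7, 2.6, -5.2]
opening: 0.027
grasp_force: 62.0
```

Call:
carry_out([
  [[0.226,-0.489,0,0,0,0,0],[0.317,-0.436,0,0,0,0,0],[0.396,-0.365,0,0,0,0,0],[0.46,-0.281,0,0,0,0,0],[0.506,-0.186,0,0,0,0,0],[0.532,-0.084,0,0,0,0,0],[0.539,0.022,0,0,0,0,0],[0.236,0.044,0,0,0,0,0]],
])

```text
time: 33.35
position: [0.5844, -0.2331, 0.1192]
orientation: [1.694, 2.071, 0.654]
contact_force: [14.4, -4.5, -14.6]
opening: 0.0269
grasp_force: 61.3
```

Call:
carry_out([
  [[0.116,0.029,0,0,0,0,0],[0,0,0,0,0,0,0],[0,0,0,0,0,0,0]],
])

```text
time: 33.72
position: [0.5844, -0.2308, 0.1194]
orientation: [1.694, 2.072, 0.654]
contact_force: [12.6, -1.4, -11.9]
opening: 0.0267
grasp_force: 61.3
```

```bash
python3 st.py
```

```text
33.725 [-0.05282329  0.01300269  0.05460801] 0.054400087239645255 13.828683563069239 [  3.0909326   -3.8789155  -16.68335241] 0.026735477287654033 [-0.82863452  0.21525459  1.9562476   0.77211529  0.78295265 -1.53959543]
```

Three turns plus 2°. Release and pull straight back.

Call:
carry_out([
  [[0,0,0,0,0,0,1],[0,0,0,0,0,0,1],[0,0,0,0,0,0,1],[0,0,0,0,0,0,1],[0,0,-0.6,0,0,0,1],[0,0,-1,0,0,0,1],[0,0,-1,0,0,0,1],[0,0,-1,0,0,0,1]],
])

```text
time: 34.72
position: [0.5426, -0.2385, 0.1792]
orientation: [1.694, 2.074, 0.655]
contact_force: [0.9, 0.0, -0.7]
opening: 0.0852
grasp_force: 0.0
```

Call:
carry_out([
  [[0,0,-1,0,0,0,1],[0,0,-1,0,0,0,1],[0,0,-1,0,0,0,1],[0,0,-0.5,0,0,0,1],[0,0,0,0,0,0,1],[0,0,0,0,0,0,1]],
])

```text
time: 35.48
position: [0.5037, -0.246, 0.2348]
orientation: [1.695, 2.075, 0.656]
contact_force: [-0.3, -0.5, -0.4]
opening: 0.0854
grasp_force: 0.0
```

```bash
python3 st.py
python3 - <<'E'
from h import *
f=snap("wrist","w8");g=snap("scene","s8")
a=cv2.resize(f["p"][:,:,::-1],(400,300));b=cv2.resize(g["p"][130:280,90:290,::-1],(400,300),interpolation=cv2.INTER_CUBIC)
cv2.imwrite("pics/c8.png",np.hstack([a,b]))
E
```

```text
35.475 [-0.05388836  0.01412058  0.19619618] 0.055707679844848236 14.68331876325944 [-0.51539013 -0.38650717 -0.09360036] 0.08538634035927412 [-0.99460397 -0.09579648  2.01015778  0.65267124  1.0774998  -1.46928688]
```

View pics/c8.png

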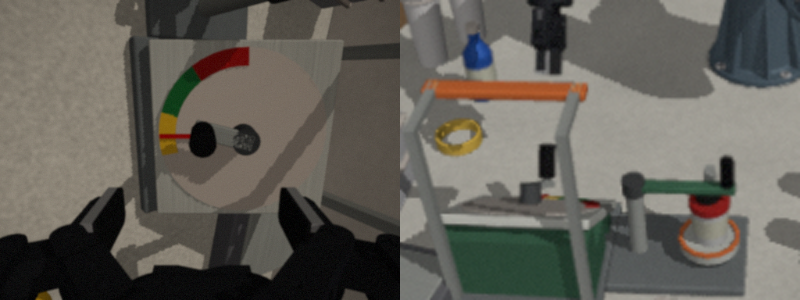

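The handle hangs at its low point (203,138), the needle is back at rest, and the tub stands inside the rim under the arm at its stop. The gripper is clear of everything. Handing in.

```bash
python3 -c "
from station import job_done
print(job_done())"
```

```text
the job is handed in; nothing more can be done
None
```

I handed the job in at about 36 s: the red-lidded tub stands inside the turntable rim under the hold-down arm at its stop, the crank was turned three full turns clockwise at about 4 s each and let go about 14° past its lowest point, the other tubs were not touched, and I judged needle-in-green from the steady pace rather than reading it on the dial.

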